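Find the rocking tile in the serving board and hold it home

ROBOT

A 7-joint arm with a two-finger parallel gripper is mounted at the origin on a cart in front of the work surface, level with it; the furniture and walls round the work are solid. World frame = base frame: x ahead of the robot, y to its left, z up, the work surface at z = 0. Lengths are in m, angles in rad, forces in N, time in s.
With the tool pointing down it reaches from about 0.425 to 0.95 m from the base axis. Payload 16.7 kg.
Tool frame: the origin (TCP) lies at the very end of the fingers, on their centre line; the grasp point (between the pads) lies arm.grip_point_offset behind it (arm.grip_point_offset is the distance from the TCP to the grasp point, in m); z points along the fingers, x is the direction in which the jaws open and shut, and the axes are right-handed (so a half turn about z gives the same grasp; the last joint's range is limited). The gripper opens to 94 mm and grips with 3 to 60 N. Pads are 16 mm wide; open, the fingers measure 119 mm over their backs; the gripper's body (75 mm by 177 mm) begins 78 mm behind the grasp point.
Start: joints at [-1.399, 0.426, 0.074, 1.606, -0.034, 1.111, -0.067], TCP at [0.213, 0.64, 0.176] pointing down, gripper open.
Joint ranges: [-2.85, 2.85], [-0.5, 2.14], [-1.23, 1.37], [0.21, 2.46], [-1.02, 4.16], [0.16, 2.05], [-2.73, 2.73]. Speed limits (rad/s): [1.89, 1.89, 2.39, 2.39, 3.01, 3.01, 3.01].

INTERFACE

Orientations are given as a 3x3 rotation matrix whose columns are the frame's x, y, z axes.
In Python, from bench import telemetry, get_image, get_calibration, job_done, find_in, arm gives the robot as it stands.
- The arm moves only by the tool apply_moves, never from a script. Its argument "series" is a list of rows, each an object with "offset": the shift along the tool's x, y, z in cm, a list of three; "angular": the turn, a rotation vector about the tool's x, y, z in rad, a list of three. A call has 1 to 12 rows; each row is the pose to reach, as a shift and turn from the pose commanded when the call began, along the tool's axes at that moment; what a row does not reach only later rows make up. A row lasts 1/10 s, in which the tool goes at most 50 mm and 8.59 degrees, less where a joint would pass 70% of its speed; a pose out of reach is approached as far as the arm can. A call with a gripper value outside its range is refused whole. "jaw" is the opening, from 0 (shut) to 1 (fully open), set as the call begins (left out, the last holds). The fingers move at their own pace and stop on an object; the grip force is fixed at half the most. Time passes only in rows, so rows that repeat a pose let the fingers close. It gives the time, the measured TCP pose, the force and the opening at its end, in the units of the state.
- telemetry.observe(): the state, without advancing time (a new reading comes with each control period).
- get_image(name): name is "scene" or "top" or "wrist"; returns (picture, depth): 420x560x3 uint8, red, green, blue; 420x560 float32, m along the optical axis (not along the pixel's ray), 0 where there is no reading.
- get_calibration(name): a dict with "fx", "fy", "cx", "cy" (pixels), "R" (3x3) and "t" (3): a world point X has camera coordinates R X + t. Camera axes: x right, y down, z forward; pixel columns grow to the right and rows downward; lengths in m; the calibration is good to about 2 mm. A picture is of the moment at which its call begins: read the wrist's pose just before it. get_calibration takes no time and is no camera call; for the wrist camera it gives the pose at the moment of the call.
- job_done(): hands the job in, once; it reports no verdict.
Trained networks look in the newest picture that a camera, given by its name, has taken for a name from the list of things; names that differ only in an ending like _2 or _b are one class to them, and where a whole thing is asked for, a point or a joint stands for the part that bears it (a point fixed in the world has none). Each returns a list of dicts, best first, with "confidence" (0 to 1); they miss things now and then, are a little off and sometimes report something else, mostly with a low value. They report only what shows in the picture. A call takes as long as a camera call.
- find_in(camera, name): "extent" ([centre column, centre row, width, height] as shares, 0 to 1, of the picture: columns of its width, rows of its height, round what is visible of it).
The state is a dict: "clock": time; "q": joint angles; "joint_vel": joint speeds; "joint_torque": joint torques, N m; "tool_pos": TCP position; "ee_rot": TCP orientation; "force": force on the tool from outside, world axes, zero at the start; "wrist_torque": the same for the moment, N m; "finger_gap": opening from 0.0 (shut) to 1.0 (fully open).
Only numpy, scipy, OpenCV 4.12 (cv2) and the standard library are available. Lean on these libraries where they do the work, as an engineer would, in place of code of your own. Each camera call takes 0.05 s, during which the arm holds its last target.

TASK

One of the three square wooden tiles laid in the dark serving board is not bedded: it rocks on its sticky pad when pressed near an edge. Press the tiles with the fingertips to find the one that rocks, then push that one down at its middle until it is fully home and flush like the others, and finish while still holding it down so that the pad can grip. Grasp and lift nothing, and leave the cup, the matchbox and the candle where they are.

Things in the scene. Friction and masses are not known exactly. Their poses are not given: they have to be found in the camera images.
- board: dark wooden serving board, fixed, 98 x 274 mm (x, y), with three square recesses in a row along y (82 x 82 mm, 8 mm deep, centres 88 mm apart, the middle one at the board's centre, 6 mm rib between). Origin: centre of its underside, on the worktop; x and y along its edges, z up. Its upper face is 14 mm above the origin, the recess floors 6 mm.
- tile_a: light wooden square tile, 79 x 79 x 8 mm with rounded corners, about 30 g, not fastened, in the left recess of the board, centred at (0, 88) mm in the board's frame. Origin: centre of its underside, z up. If sound it lies on the recess floor, rigid under the finger, top flush with the board. Any one of the three, differing from run to run, is the rocking one (see board_top).
- tile_b: light wooden square tile, 79 x 79 x 8 mm with rounded corners, about 30 g, not fastened, in the middle recess of the board, centred at (0, 0) mm in the board's frame. Origin: centre of its underside, z up. If sound it lies on the recess floor, rigid under the finger, top flush with the board. Any one of the three, differing from run to run, is the rocking one (see board_top).
- tile_c: light wooden square tile, 79 x 79 x 8 mm with rounded corners, about 30 g, not fastened, in the right recess of the board, centred at (0, -88) mm in the board's frame. Origin: centre of its underside, z up. If sound it lies on the recess floor, rigid under the finger, top flush with the board. Any one of the three, differing from run to run, is the rocking one (see board_top).
- board_top (a point): centre of the board's upper face. The rocking tile: a springy pad (24 mm disc) under its middle lifts it 3 mm. Pressed near an edge it rocks at the lightest touch: that edge goes down to the recess floor, the opposite one rises by 1 to 3 mm, a tilt of 0.05 to 0.1 rad (less when pressed hard, as the pad yields). Pressed at its middle it gives from about 3 N and is home at about 7 N. Let go, it comes up again.
- cup: small coffee cup, green and orange pattern, 56 mm high, 58 mm across, handle along its -y; stands behind the board, on its +x side. Origin: centre of the underside of its 58 x 89 mm outline. Bystander
- matchbox: red matchbox, 36 x 53 x 15 mm, lies behind the board. Origin: centre of its underside. Bystander
- candle: tea light in an aluminium cup, 38 mm diameter, 18 mm high, stands behind the board. Origin: centre of its underside. Bystander

How it is judged:
At the end, for the whole second after the job is handed in: All three tiles lie home in their recesses (underside less than 7.3 mm above the board's underside, where 6 mm is fully home; tilt under 0.025 rad) and still, with the fingers pressing on a tile with more than 3 N, through the last second (z of each of tile_a, tile_b, tile_c in the frame of board below 0.0073 m and angle between each of tile_a, tile_b, tile_c's own z axis and vertical below 0.025 rad and (contact force between the fingers and tile_a above 3 N or contact force between the fingers and tile_b above 3 N or contact force between the fingers and tile_c above 3 N) and linear speed of each of tile_a, tile_b, tile_c below 0.02 m/s); the arm keeps its last pose, push and grip.
It fails at once if a tile is lifted out of the board (underside more than 18 mm above the board's underside) (z of any of tile_a, tile_b, tile_c in the frame of board above 0.018 m).
It fails at once if the cup, the matchbox or the candle is moved by more than 15 mm (distance of any of cup, matchbox, candle from where it was at the start of the episode above 0.015 m).
It also fails if it takes over 48 s, if anything falls off the work surface, if the arm or the gripper's body presses on something with over 40 N, if the wrist force passes 120 N, or if a joint passes its speed limit or range.

## Working session

There is one attempt and no reset: what is moved stays moved. The work goes in short steps, Python scripts to look and compute and a tool call to move; the robot and the scene stay as the last step left them, time stands still between calls to the robot, and variables do not carry over. Pictures are saved under pics/ and viewed, and the job is handed in when it is done.

Besides the shell and the picture viewer there is one more tool, called after "Request:" as name([rows], argument=value, ...), one row to a line, values as JSON. apply_moves: Moves the arm, as the interface text tells. Its arguments: {"type":"object","properties":{"series":{"type":"array"},"jaw":{"type":"number"}},"required":["series"]}

```bash
mkdir -p pics; ls
cat > h.py <<'E'
import numpy as np, cv2
from bench import telemetry,get_image,get_calibration,job_done,find_in,arm
def world(cal,u,v,d):
    p=np.array([(u-cal['cx'])/cal['fx']*d,(v-cal['cy'])/cal['fy']*d,d])
    return np.array(cal['R']).T@(p-np.array(cal['t']))
def cloud(cal,dep):
    v,u=np.mgrid[:dep.shape[0],:dep.shape[1]]
    p=np.stack([(u-cal['cx'])/cal['fx']*dep,(v-cal['cy'])/cal['fy']*dep,dep],-1)
    return (p-np.array(cal['t']))@np.array(cal['R'])
E
python3 - <<'E'
from h import *
s=telemetry.observe(); print(s['clock'],s['tool_pos'],np.round(s['ee_rot'],3),s['force'],s['finger_gap'])
print(arm.grip_point_offset)
for n in ['top','scene']:
    im,d=get_image(n); c=get_calibration(n); cv2.imwrite(f'pics/{n}0.png',im[:,:,::-1]); np.savez(f'{n}0.npz',im=im,d=d,**c)
    for k in ['board','tile_a','cup','matchbox','candle']:
        for r in find_in(n,k)[:4]:
            e=r['extent']; print(n,k,round(r['confidence'],2),np.round(np.array(e)*[560,420,560,420],1))
print(telemetry.observe()['clock'])
E
```

```text
pics
0.0 [0.21334314 0.63988511 0.17496433] [[ 0.316  0.949 -0.   ]
 [ 0.949 -0.316 -0.001]
 [-0.001  0.    -1.   ]] [ 0.38988007 -0.0894827   0.72639279] 1.0026174673883443
0.0188
top board 0.74 [252.8 241.7 139.2  54.4]
top tile_a 0.82 [207.4 237.8  46.   43.5]
top tile_a 0.82 [295.1 240.6  38.7  43.6]
top tile_a 0.81 [254.6 241.5  38.5  41.1]
top cup 0.9 [242.5 173.8  46.6  31.5]
top matchbox 0.9 [210.1 189.   31.   25.4]
top matchbox 0.31 [251.4 242.   41.5  41.9]
top candle 0.8 [303.7 193.8  20.9  17.5]
top candle 0.44 [252.3 241.  140.   53.3]
scene board 0.73 [266.2 221.  125.7 104.6]
scene tile_a 0.97 [238.2 189.   49.6  33.7]
scene tile_a 0.78 [262.1 211.9  57.9  36.1]
scene tile_a 0.71 [282.  174.6  28.3  26.1]
scene tile_a 0.58 [283.4 240.2  61.4  41.4]
scene cup 0.81 [317.1 176.3  41.7  40.2]
scene matchbox 0.89 [281.  173.3  30.4  22.6]
scene candle 0.92 [334.2 227.1  21.8  22. ]
scene candle 0.18 [236.5 190.   52.3  34.9]
0.6
```

View pics/top0.png

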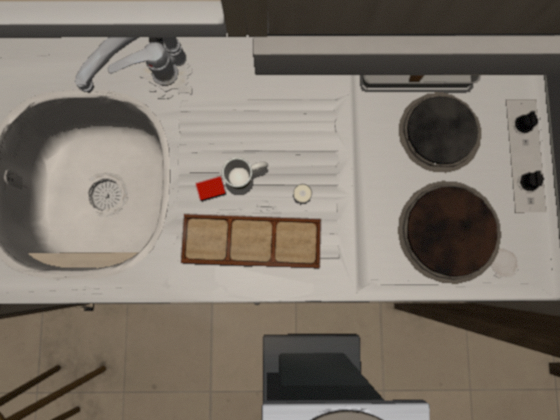

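Run:
```python
from h import *
z=np.load('top0.npz'); d=z['d']; im=z['im'].astype(int); W=cloud(z,d)
print(np.median(W[300:,100:400,2]))
for n,(u,v) in dict(a=(209,239),b=(253,241),c=(296,241),cup=(242,174),mb=(210,189),candle=(304,194)).items():
    w=W[v-3:v+4,u-3:u+4].reshape(-1,3); print(n,np.round(np.median(w,0),4))
# tile mask
for n,(u,v) in dict(a=(209,239),b=(253,241),c=(296,241)).items():
    w=W[v-14:v+15,u-14:u+15].reshape(-1,3); A=np.c_[w[:,:2]-w[:,:2].mean(0),np.ones(len(w))]
    co,res,_,_=np.linalg.lstsq(A,w[:,2],rcond=None); print(n,np.round(co,4),np.std(A@co-w[:,2]))
g=im.astype(np.uint8); hsv=cv2.cvtColor(g,cv2.COLOR_RGB2HSV)
for p in [(209,239),(253,241),(296,241),(185,241),(252,262),(232,241)]: print(p,g[p[1],p[0]],hsv[p[1],p[0]])
cv2.imwrite('pics/topz.png',cv2.resize(g[140:290,160:345,::-1],None,fx=4,fy=4,interpolation=cv2.INTER_CUBIC))
```

```text
-0.8971726791839603
a [0.4644 0.2629 0.0143]
b [0.4598 0.1761 0.0173]
c [0.4595 0.0915 0.0144]
cup [0.5964 0.1992 0.0075]
mb [0.5643 0.2623 0.0156]
candle [0.5536 0.0743 0.013 ]
a [-0.7151 -1.4615  0.0185] 0.05252892256071064
b [-0.4572 -0.2976  0.0192] 0.04224569070765328
c [-0.6621  0.4569  0.0171] 0.05128581888717475
(209, 239) [141 118  90] [ 16  92 141]
(253, 241) [140 114  83] [ 16 104 140]
(296, 241) [150 123  90] [ 17 102 150]
(185, 241) [84 59 44] [ 11 121  84]
(252, 262) [90 56 36] [ 11 153  90]
(232, 241) [144 117  85] [ 16 104 144]
```

The top view shows the board at (182-320, 215-268) with three tiles. The cup is at (238,174), the matchbox at (210,189) and the candle at (303,194), all behind the board. Next I'll fit the board and the tile heights robustly.

View pics/topz.png

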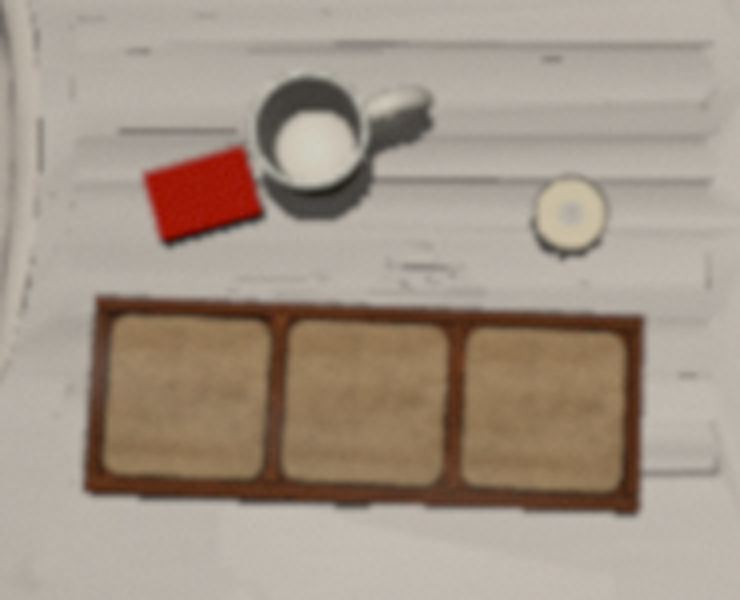

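Run:
```python
from h import *
z=np.load('top0.npz'); d=z['d']; g=z['im']; W=cloud(z,d)
for n,(u,v) in dict(a=(207,240),b=(252,241),c=(297,242)).items():
    w=W[v-13:v+14,u-13:u+14].reshape(-1,3); 
    w=w[abs(w[:,2]-np.median(w[:,2]))<.008]
    m=w.mean(0); A=np.c_[w[:,:2]-m[:2],np.ones(len(w))]
    co=np.linalg.lstsq(A,w[:,2],rcond=None)[0]; print(n,len(w),np.round(m,4),np.round(co,4),np.std(A@co-w[:,2]), np.median(w[:,2]))
# board mask: hue brown sat
hsv=cv2.cvtColor(g,cv2.COLOR_RGB2HSV)
m=((hsv[...,1]>75)&(hsv[...,0]<25)).astype(np.uint8); m[:205]=0;m[280:]=0;m[:,:172]=0;m[:,335:]=0
m=cv2.morphologyEx(m,cv2.MORPH_OPEN,np.ones((3,3)))
n,l,st,_=cv2.connectedComponentsWithStats(m); k=1+np.argmax(st[1:,4]); pts=np.argwhere(l==k)[:,::-1].astype(np.float32)
r=cv2.minAreaRect(pts); print(r)
c=z
def atz(u,v,zz):
    R=np.array(z['R']);t=z['t'];ray=R.T@np.array([(u-z['cx'])/z['fx'],(v-z['cy'])/z['fy'],1]);o=-R.T@t
    return o+ray*(zz-o[2])/ray[2]
B=[atz(*p,.014) for p in cv2.boxPoints(r)]
print(np.round(B,4),np.round(np.mean(B,0),4))
for i in range(4): e=B[(i+1)%4]-B[i];print(np.linalg.norm(e),np.degrees(np.arctan2(e[1],e[0])))
for n,(u,v) in dict(a=(207,240),b=(252,241),c=(297,242)).items(): print(n,np.round(atz(u,v,.014),4))
```

```text
a 725 [0.4624 0.2669 0.0142] [-0.0018  0.0003  0.0142] 0.001479691678311479 0.014263769538154314
b 727 [0.4599 0.178  0.0172] [-0.0038  0.0102  0.0172] 0.0015685640940262403 0.017111903966971598
c 726 [0.4577 0.0896 0.0139] [-0.0035 -0.005   0.0139] 0.001484422088303784 0.013824058437836795
((250.73150634765625, 240.7493133544922), (138.0164794921875, 48.966426849365234), 2.12109637260437)
[[0.4184 0.3173 0.014 ]
 [0.5149 0.3161 0.014 ]
 [0.5033 0.0421 0.014 ]
 [0.407  0.0476 0.014 ]] [0.4609 0.1808 0.014 ]
0.09651555050052273 -0.6811731786952276
0.2742486222888339 -92.41612314866289
0.09642052215372766 176.7663942092805
0.2699508693921086 87.59673836913761
a [0.4624 0.2669 0.014 ]
b [0.46   0.1783 0.014 ]
c [0.4576 0.0896 0.014 ]
```

Depth already puts tile_b about 3 mm proud (17.2 mm, against 14.0 mm for the other two). I'll confirm by touch, starting with the front edge of tile_a and the jaws shut.

Request:
apply_moves([
  {"offset":[-2.8,3.3,0],"angular":[0,0,0]},
  {"offset":[-5.7,6.5,0],"angular":[0,0,0]},
  {"offset":[-8.5,9.8,0],"angular":[0,0,0]},
  {"offset":[-11.4,13.1,1],"angular":[0,0,0]},
  {"offset":[-14.2,16.4,2],"angular":[0,0,0]},
  {"offset":[-17,19.6,3],"angular":[0,0,0]},
  {"offset":[-19.9,22.9,5],"angular":[0,0,0]},
  {"offset":[-22.7,26.2,7],"angular":[0,0,0]},
  {"offset":[-25.6,29.5,9],"angular":[0,0,0]},
  {"offset":[-28.4,32.7,11],"angular":[0,0,0]},
  {"offset":[-28.4,32.7,13],"angular":[0,0,0]},
  {"offset":[-28.4,32.7,13],"angular":[0,0,0]},
], jaw=0)

```text
clock: 1.8
tool_pos: [0.4333, 0.2657, 0.044]
ee_rot: [[0.318, 0.948, -0.002], [0.948, -0.318, -0.002], [-0.003, -0.002, -1.0]]
force: [-0.7, 1.2, -0.0]
finger_gap: 0.02
```

Request:
apply_moves([
  {"offset":[0,0,1.2],"angular":[0,0,0]},
  {"offset":[0,0,2.2],"angular":[0,0,0]},
  {"offset":[0,0,2.6],"angular":[0,0,0]},
  {"offset":[0,0,2.7],"angular":[0,0,0]},
  {"offset":[0,0,2.8],"angular":[0,0,0]},
  {"offset":[0,0,2.9],"angular":[0,0,0]},
  {"offset":[0,0,3.0],"angular":[0,0,0]},
  {"offset":[0,0,3.0],"angular":[0,0,0]},
])

```text
clock: 2.6
tool_pos: [0.4339, 0.2675, 0.0158]
ee_rot: [[0.316, 0.949, 0.0], [0.949, -0.316, 0.0], [0.0, 0.0, -1.0]]
force: [0.1, -0.7, 0.1]
finger_gap: 0.002
```

Request:
apply_moves([
  {"offset":[0,0,0.1],"angular":[0,0,0]},
  {"offset":[0,0,0.2],"angular":[0,0,0]},
  {"offset":[0,0,0.3],"angular":[0,0,0]},
  {"offset":[0,0,0.3],"angular":[0,0,0]},
])

```text
clock: 3.0
tool_pos: [0.4337, 0.2673, 0.0125]
ee_rot: [[0.316, 0.949, -0.0], [0.949, -0.316, -0.0], [-0.0, -0.0, -1.0]]
force: [0.0, -0.4, -0.2]
finger_gap: 0.003
```

Request:
apply_moves([
  {"offset":[0,0,0.1],"angular":[0,0,0]},
  {"offset":[0,0,0.1],"angular":[0,0,0]},
])

```text
clock: 3.2
tool_pos: [0.4338, 0.2674, 0.0116]
ee_rot: [[0.316, 0.949, -0.0], [0.949, -0.316, -0.0], [-0.0, -0.0, -1.0]]
force: [0.5, 0.5, 0.2]
finger_gap: 0.003
```

```bash
cat > t.py <<'E'
from h import *
import sys
tag=sys.argv[1]
s=telemetry.observe(); print(s['clock'],np.round(s['tool_pos'],4),np.round(s['force'],2))
for n in ['top','wrist']:
    im,d=get_image(n); c=get_calibration(n); cv2.imwrite(f'pics/{n}_{tag}.png',im[:,:,::-1]); W=cloud(c,d); np.savez(f'{n}_{tag}.npz',im=im,d=d,**c)
    o=np.array([.460,.178]); ex=np.array([1,-.027*0])
    X=W.reshape(-1,3)
    for nm,cc in dict(a=(.4624,.2669),b=(.46,.1783),c=(.4576,.0896)).items():
        m=(abs(X[:,0]-cc[0])<.032)&(abs(X[:,1]-cc[1])<.032)&(abs(X[:,2]-.015)<.009)
        w=X[m]
        if len(w)<40: print(n,nm,len(w)); continue
        for _ in range(3):
            A=np.c_[w[:,:2]-cc,np.ones(len(w))]; co=np.linalg.lstsq(A,w[:,2],rcond=None)[0]; r=A@co-w[:,2]; w=w[abs(r)<2.5*r.std()]
        print(n,nm,len(w),'slope',np.round(co[:2],3),'z',round(co[2]*1e3,2),'sd',round(r.std()*1e3,2))
E
python3 t.py a1
```

```text
3.2 [0.4338 0.2674 0.0116] [0.51 0.53 0.21]
top a 164 slope [-0.002  0.   ] z 14.39 sd 1.54
top b 891 slope [-0.004 -0.001] z 17.14 sd 1.5
top c 1065 slope [-0.002  0.003] z 14.1 sd 1.57
wrist a 1746 slope [-0.  0.] z 13.48 sd 0.6
wrist b 2368 slope [0.001 0.003] z 16.51 sd 0.56
wrist c 2823 slope [-0.001  0.002] z 13.41 sd 0.54
```

View pics/wrist_a1.png

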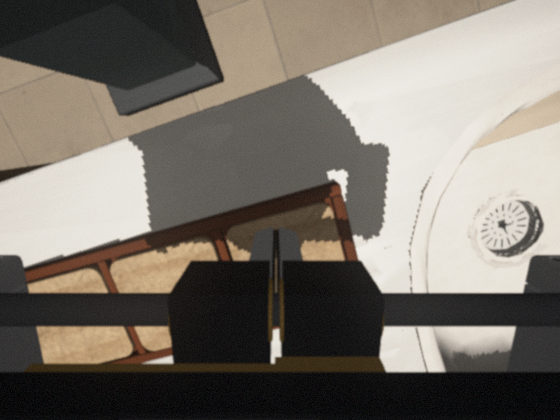

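Request:
apply_moves([
  {"offset":[0,0,0.1],"angular":[0,0,0]},
  {"offset":[0,0,0.1],"angular":[0,0,0]},
])

```text
clock: 3.5
tool_pos: [0.4338, 0.2674, 0.0106]
ee_rot: [[0.316, 0.949, -0.0], [0.949, -0.316, -0.0], [-0.0, -0.0, -1.0]]
force: [-1.1, 0.5, 0.9]
finger_gap: 0.004
```

The wrist view shows the shut fingertips at about (275,235), over the front part of tile_a. The forces are still noise, so I'll go further down.

Request:
apply_moves([
  {"offset":[0,0,0.1],"angular":[0,0,0]},
  {"offset":[0,0,0.2],"angular":[0,0,0]},
  {"offset":[0,0,0.2],"angular":[0,0,0]},
])

```text
clock: 3.8
tool_pos: [0.4338, 0.2674, 0.0085]
ee_rot: [[0.316, 0.949, -0.0], [0.949, -0.316, -0.0], [-0.0, -0.0, -1.0]]
force: [-0.1, -0.0, 0.7]
finger_gap: 0.003
```

```bash
python3 t.py a2
python3 - <<'E'
from h import *
z=np.load('wrist_a2.npz'); d=z['d'];W=cloud(z,d)
for v in range(222,262,3): print(v,[ (round(W[v,u,0],3),round(W[v,u,1],3),round(W[v,u,2],4)) for u in (262,285)])
cv2.imwrite('pics/wa2z.png',cv2.resize(z['im'][150:330,180:380,::-1],None,fx=4,fy=3.3))
E
```

```text
3.8 [0.4338 0.2674 0.0085] [-0.07 -0.04  0.69]
top a 163 slope [0.004 0.   ] z 14.27 sd 1.44
top b 880 slope [ 0.002 -0.002] z 17.11 sd 1.45
top c 1051 slope [0.004 0.006] z 13.98 sd 1.42
wrist a 1677 slope [-0.005  0.001] z 13.35 sd 0.59
wrist b 2406 slope [-0.001  0.   ] z 16.47 sd 0.55
wrist c 2749 slope [-0.     0.001] z 13.41 sd 0.56
222 [(np.float64(0.424), np.float64(0.261), np.float64(0.0139)), (np.float64(0.429), np.float64(0.276), np.float64(0.0141))]
225 [(np.float64(0.426), np.float64(0.26), np.float64(0.0139)), (np.float64(0.431), np.float64(0.276), np.float64(0.0143))]
228 [(np.float64(0.428), np.float64(0.26), np.float64(0.0137)), (np.float64(0.434), np.float64(0.275), np.float64(0.0124))]
231 [(np.float64(0.421), np.float64(0.263), np.float64(0.0438)), (np.float64(0.425), np.float64(0.277), np.float64(0.0453))]
234 [(np.float64(0.421), np.float64(0.264), np.float64(0.0507)), (np.float64(0.426), np.float64(0.276), np.float64(0.0491))]
237 [(np.float64(0.421), np.float64(0.264), np.float64(0.055)), (np.float64(0.425), np.float64(0.276), np.float64(0.0554))]
240 [(np.flo
[... 286 characters left out ...]
loat64(0.069)), (np.float64(0.425), np.float64(0.276), np.float64(0.0692))]
249 [(np.float64(0.421), np.float64(0.265), np.float64(0.0734)), (np.float64(0.425), np.float64(0.276), np.float64(0.0734))]
252 [(np.float64(0.421), np.float64(0.265), np.float64(0.0768)), (np.float64(0.425), np.float64(0.276), np.float64(0.0767))]
255 [(np.float64(0.422), np.float64(0.265), np.float64(0.0797)), (np.float64(0.425), np.float64(0.275), np.float64(0.0798))]
258 [(np.float64(0.421), np.float64(0.265), np.float64(0.0842)), (np.float64(0.425), np.float64(0.275), np.float64(0.0848))]
261 [(np.float64(0.399), np.float64(0.275), np.float64(0.1414)), (np.float64(0.402), np.float64(0.281), np.float64(0.1405))]
```

View pics/wa2z.png

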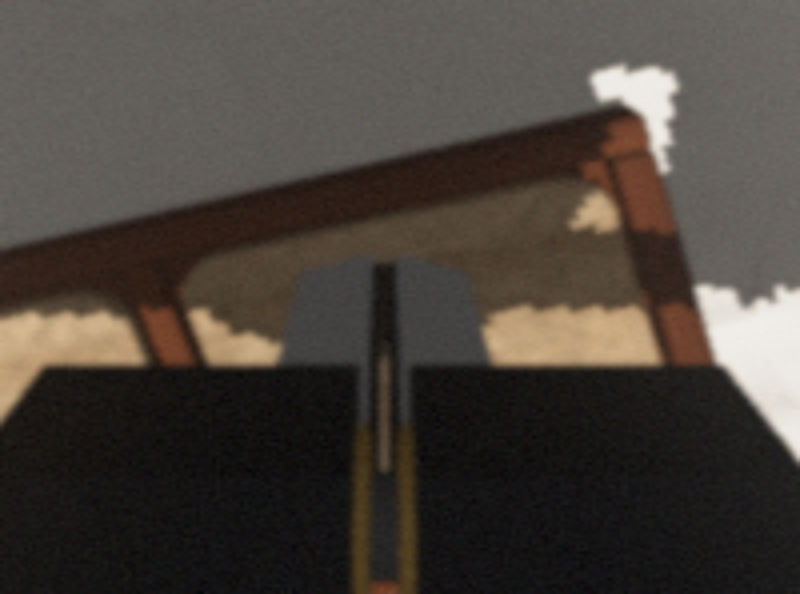

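Request:
apply_moves([
  {"offset":[0,0,0.1],"angular":[0,0,0]},
  {"offset":[0,0,0.1],"angular":[0,0,0]},
  {"offset":[0,0,0.2],"angular":[0,0,0]},
  {"offset":[0,0,0.2],"angular":[0,0,0]},
])

```text
clock: 4.3
tool_pos: [0.4338, 0.2674, 0.0066]
ee_rot: [[0.316, 0.949, -0.0], [0.949, -0.316, -0.0], [-0.0, -0.0, -1.0]]
force: [-0.1, -0.1, -1.2]
finger_gap: 0.006
```

Run:
```python
from h import *
im,d=get_image('scene'); c=get_calibration('scene'); W=cloud(c,d); np.savez('s1.npz',im=im,d=d,**c)
p=np.array(c['R'])@np.array([.4338,.2674,.014])+c['t']; u=p[0]/p[2]*c['fx']+c['cx'];v=p[1]/p[2]*c['fy']+c['cy'];print(u,v)
u,v=int(u),int(v)
cv2.imwrite('pics/s1.png',cv2.resize(im[v-60:v+60,u-60:u+100,::-1],None,fx=5,fy=5,interpolation=cv2.INTER_CUBIC))
m=(abs(W[...,0]-.434)<.03)&(abs(W[...,1]-.267)<.025)&(W[...,2]>.02)&(W[...,2]<.08)
print(m.sum())
for vv in range(v-20,v+8):
  us=np.where(abs(W[vv,:,1]-.267)<.02)[0]
  if len(us): print(vv,us.min(),us.max(),np.round(W[vv,us[len(us)//2]],3))
```

```text
223.802978024939 190.9585083955426
209
170 217 296 [0.555 0.272 0.015]
171 217 296 [0.553 0.269 0.016]
172 217 296 [0.552 0.27  0.013]
173 217 293 [0.547 0.267 0.014]
174 217 291 [0.545 0.264 0.014]
175 217 288 [0.544 0.277 0.004]
176 217 285 [ 0.536  0.287 -0.001]
177 217 281 [0.509 0.276 0.013]
178 217 282 [0.504 0.271 0.016]
179 218 282 [0.504 0.267 0.016]
180 218 289 [0.505 0.269 0.012]
181 218 282 [0.495 0.264 0.016]
182 218 281 [0.492 0.266 0.014]
183 218 282 [0.494 0.261 0.013]
184 227 281 [0.494 0.262 0.011]
185 223 280 [0.486 0.26  0.013]
186 219 279 [0.478 0.261 0.013]
187 215 273 [0.466 0.263 0.013]
188 215 272 [0.458 0.264 0.013]
189 212 252 [0.45  0.265 0.014]
190 211 248 [0.445 0.263 0.015]
191 211 245 [0.441 0.264 0.013]
192 211 244 [0.437 0.26  0.015]
193 211 240 [0.435 0.261 0.013]
194 211 236 [0.431 0.261 0.012]
195 211 235 [0.427 0.258 0.013]
196 210 232 [0.423 0.259 0.012]
197 208 228 [0.416 0.257 0.013]
```

View pics/s1.png

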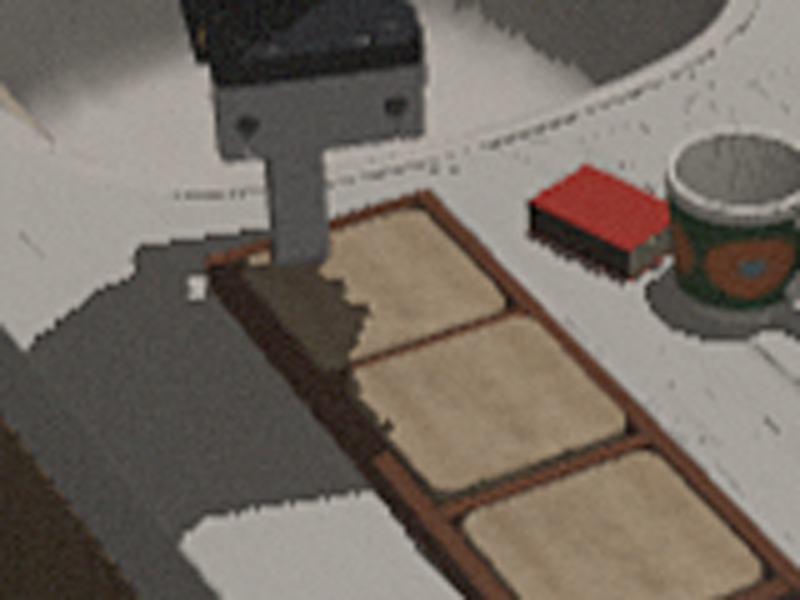

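Run:
```python
from h import *
z=np.load('s1.npz')
for h in [.0066,.014,.02,.025,.03,.035]:
    p=z['R']@np.array([.4338,.2674,h])+z['t']; print(h,p[:2]/p[2]*[z['fx'],z['fy']]+[z['cx'],z['cy']],p[2])
W=cloud(z,z['d'])
for v in range(176,190): print(v,np.round(W[v,222],3),z['im'][v,222])
```

```text
0.0066 [224.03143684 194.13969959] 1.0261968455085344
0.014 [223.80297802 190.9585084 ] 1.0216741561522409
0.02 [223.61625094 188.3584137 ] 1.0180071107282191
0.025 [223.45961433 186.17731585] 1.0149512395415345
0.03 [223.30203164 183.98304439] 1.0118953683548497
0.035 [223.14349429 181.77547963] 1.008839497168165
176 [0.427 0.256 0.057] [79 77 75]
177 [0.426 0.254 0.057] [83 80 80]
178 [0.426 0.255 0.054] [76 76 75]
179 [0.427 0.257 0.05 ] [82 80 79]
180 [0.426 0.256 0.048] [86 86 83]
181 [0.427 0.257 0.046] [75 76 71]
182 [0.427 0.258 0.043] [70 66 60]
183 [0.43  0.265 0.035] [64 60 51]
184 [0.443 0.291 0.012] [70 62 47]
185 [0.441 0.289 0.012] [66 53 41]
186 [0.439 0.285 0.013] [65 55 44]
187 [0.437 0.281 0.014] [66 57 47]
188 [0.436 0.279 0.013] [68 59 50]
189 [0.434 0.276 0.013] [68 60 52]
```

The scene view shows the shut fingertips actually ending at about z=0.04, roughly 30 mm higher than the reported TCP. That explains why there has been no contact. I'll continue by force.

Request:
apply_moves([
  {"offset":[0,0,0.8],"angular":[0,0,0]},
  {"offset":[0,0,1.4],"angular":[0,0,0]},
  {"offset":[0,0,1.8],"angular":[0,0,0]},
  {"offset":[0,0,1.8],"angular":[0,0,0]},
  {"offset":[0,0,1.8],"angular":[0,0,0]},
])

```text
clock: 4.85
tool_pos: [0.4338, 0.2673, -0.0115]
ee_rot: [[0.316, 0.949, -0.0], [0.949, -0.316, -0.0], [-0.0, -0.0, -1.0]]
force: [-0.7, 0.8, 0.1]
finger_gap: 0.003
```

```bash
cat > s.py <<'E'
from h import *
import sys
s=telemetry.observe(); P=s['tool_pos']; print(s['clock'],np.round(P,4),np.round(s['force'],2),s['finger_gap'])
im,d=get_image('scene'); c=get_calibration('scene'); W=cloud(c,d)
m=(np.hypot(W[...,0]-P[0],W[...,1]-P[1])<.022)&(W[...,2]>.019)&(W[...,2]<.07)
ys,xs=np.where(m); print('lowest rows z',[ (int(r),np.round(np.median(W[r,xs[ys==r]],0),3).tolist()) for r in sorted(set(ys))[-5:]])
p=np.array(c['R'])@np.array([P[0],P[1],.014])+c['t']; u=int(p[0]/p[2]*c['fx']+c['cx']);v=int(p[1]/p[2]*c['fy']+c['cy'])
cv2.imwrite(f'pics/s_{sys.argv[1]}.png',cv2.resize(im[v-60:v+60,u-80:u+80,::-1],None,fx=5,fy=5,interpolation=cv2.INTER_CUBIC))
E
python3 s.py a3
```

```text
4.85 [ 0.4338  0.2673 -0.0115] [-0.71  0.82  0.13] 0.0030909211864272265
lowest rows z [(187, [0.428, 0.256, 0.032]), (188, [0.428, 0.254, 0.03]), (189, [0.429, 0.256, 0.027]), (190, [0.428, 0.257, 0.025]), (191, [0.423, 0.262, 0.022])]
```

View pics/s_a3.png

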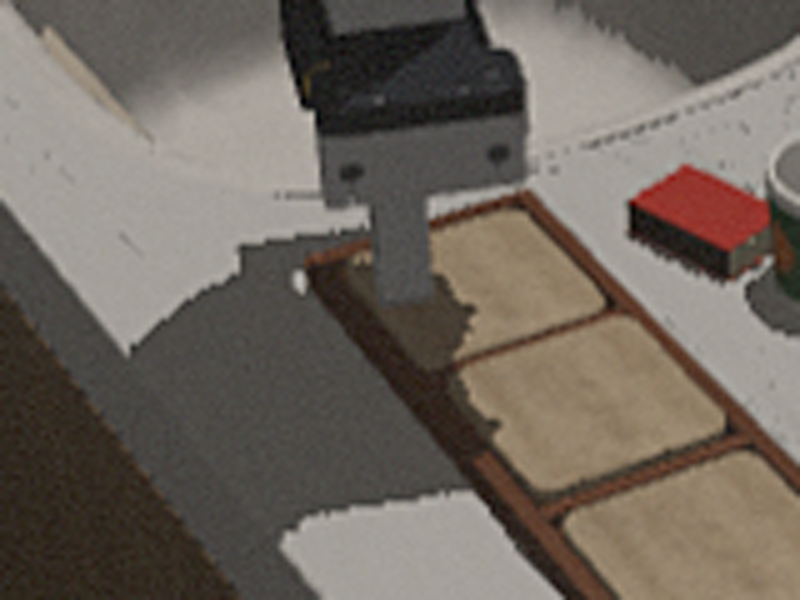

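The fingertips are at (405,303) in the crop, over tile_a near its front edge and roughly 8 mm above it.

Request:
apply_moves([
  {"offset":[0,0,0.4],"angular":[0,0,0]},
  {"offset":[0,0,0.5],"angular":[0,0,0]},
  {"offset":[0,0,0.6],"angular":[0,0,0]},
  {"offset":[0,0,0.6],"angular":[0,0,0]},
])

```text
clock: 5.3
tool_pos: [0.4343, 0.2678, -0.0156]
ee_rot: [[0.317, 0.949, 0.001], [0.949, -0.317, 0.001], [0.001, 0.0, -1.0]]
force: [-9.1, -6.5, 45.1]
finger_gap: 0.003
```

Tile_a took 45 N with almost no give, so it's rigid. Contact reads at TCP z≈-0.0155, which puts the tip offset at about 29.5 mm. I'll check its tilt under load.

```bash
python3 t.py a4
```

```text
5.3 [ 0.4343  0.2678 -0.0156] [-9.07 -6.48 45.14]
top a 135 slope [-0.032 -0.022] z 14.13 sd 1.52
top b 889 slope [-0.002  0.001] z 17.18 sd 1.41
top c 1056 slope [0.001 0.002] z 14.04 sd 1.48
wrist a 1251 slope [ 0.001 -0.   ] z 13.45 sd 0.59
wrist b 2967 slope [-0.     0.001] z 16.42 sd 0.54
wrist c 1586 slope [-0.001  0.006] z 13.24 sd 0.51
```

Request:
apply_moves([
  {"offset":[0,0,-1.0],"angular":[0,0,0]},
  {"offset":[0,0,-2.0],"angular":[0,0,0]},
  {"offset":[-4,1.3,-2.0],"angular":[0,0,0]},
  {"offset":[-8.5,2.6,-2.0],"angular":[0,0,0]},
  {"offset":[-8.5,2.6,-2.0],"angular":[0,0,0]},
  {"offset":[-8.5,2.6,-1.0],"angular":[0,0,0]},
  {"offset":[-8.5,2.6,-0.5],"angular":[0,0,0]},
  {"offset":[-8.5,2.6,-0.3],"angular":[0,0,0]},
  {"offset":[-8.5,2.6,-0.2],"angular":[0,0,0]},
  {"offset":[-8.5,2.6,-0.2],"angular":[0,0,0]},
])

```text
clock: 6.4
tool_pos: [0.4322, 0.1795, -0.0153]
ee_rot: [[0.315, 0.949, 0.001], [0.949, -0.315, 0.0], [0.0, 0.001, -1.0]]
force: [-0.0, -1.7, 12.9]
finger_gap: 0.004
```

```bash
python3 t.py b1; python3 s.py b1
```

```text
6.4 [ 0.4322  0.1795 -0.0153] [-0.05 -1.67 12.88]
top a 0
top b 0
top c 634 slope [-0.002 -0.003] z 13.98 sd 1.47
wrist a 9428 slope [-0.001  0.   ] z 13.45 sd 0.57
wrist b 1254 slope [ 0.014 -0.001] z 13.94 sd 0.57
wrist c 3037 slope [-0.  0.] z 13.4 sd 0.55
6.5 [ 0.4323  0.1795 -0.0153] [ 0.76 -1.87 11.95] 0.005277042074420357
lowest rows z [(213, [0.427, 0.168, 0.031]), (214, [0.426, 0.168, 0.028]), (215, [0.426, 0.168, 0.027]), (216, [0.427, 0.169, 0.023]), (217, [0.422, 0.169, 0.023])]
```

View pics/s_b1.png

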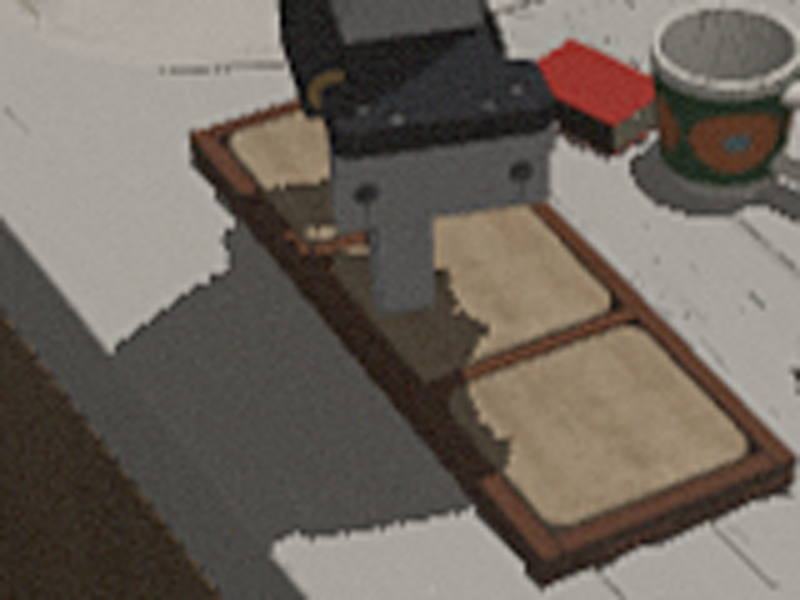

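Pressed at its front edge, tile_b dropped from 3 mm proud to nearly flush and tilted slightly. At 12 N the pad is also squashed, so I'll ease off for a clear rocking reading.

Request:
apply_moves([
  {"offset":[0,0,-0.08],"angular":[0,0,0]},
  {"offset":[0,0,-0.08],"angular":[0,0,0]},
  {"offset":[0,0,-0.08],"angular":[0,0,0]},
])

```text
clock: 6.85
tool_pos: [0.4319, 0.1796, -0.0146]
ee_rot: [[0.315, 0.949, 0.0], [0.949, -0.315, 0.0], [0.0, 0.0, -1.0]]
force: [1.0, -2.0, 6.8]
finger_gap: 0.002
```

```bash
python3 t.py b2
```

```text
6.85 [ 0.4319  0.1796 -0.0146] [ 0.97 -2.01  6.82]
top a 0
top b 0
top c 634 slope [-0.    -0.008] z 13.96 sd 1.52
wrist a 9383 slope [-0.     0.001] z 13.44 sd 0.57
wrist b 1253 slope [ 0.05  -0.002] z 15.4 sd 0.58
wrist c 2992 slope [-0.     0.001] z 13.41 sd 0.54
```

Under a light press (7 N) tile_b tilts 0.05 rad while the other two stay flat, so tile_b is the rocking one. I'll lift, move over its middle and push down.

Request:
apply_moves([
  {"offset":[0,0,-0.8],"angular":[0,0,0]},
  {"offset":[0,0,-1.2],"angular":[0,0,0]},
  {"offset":[0.8,2.7,-1.2],"angular":[0,0,0]},
  {"offset":[0.8,2.7,-1.2],"angular":[0,0,0]},
  {"offset":[0.8,2.7,-0.6],"angular":[0,0,0]},
  {"offset":[0.8,2.7,-0.3],"angular":[0,0,0]},
  {"offset":[0.8,2.7,-0.1],"angular":[0,0,0]},
  {"offset":[0.8,2.7,0.05],"angular":[0,0,0]},
  {"offset":[0.8,2.7,0.13],"angular":[0,0,0]},
  {"offset":[0.8,2.7,0.13],"angular":[0,0,0]},
])

```text
clock: 7.95
tool_pos: [0.459, 0.1777, -0.0154]
ee_rot: [[0.316, 0.949, -0.001], [0.949, -0.316, 0.0], [-0.0, -0.001, -1.0]]
force: [-7.4, -1.6, 19.2]
finger_gap: 0.007
```

```bash
python3 t.py b3; python3 s.py b3
```

```text
7.95 [ 0.459   0.1777 -0.0154] [-7.44 -1.57 19.24]
top a 0
top b 0
top c 323 slope [ 0.004 -0.004] z 13.84 sd 1.56
wrist a 10666 slope [-0.001  0.001] z 13.46 sd 0.59
wrist b 5342 slope [-0.001  0.   ] z 13.43 sd 0.61
wrist c 5447 slope [-0.001  0.   ] z 13.4 sd 0.56
8.05 [ 0.459   0.1776 -0.0154] [-6.85 -1.   19.07] 0.0069431363623854445
lowest rows z [(209, [0.453, 0.166, 0.029]), (210, [0.453, 0.167, 0.027]), (211, [0.453, 0.166, 0.024]), (212, [0.452, 0.166, 0.024]), (213, [0.447, 0.17, 0.021])]
```

View pics/s_b3.png

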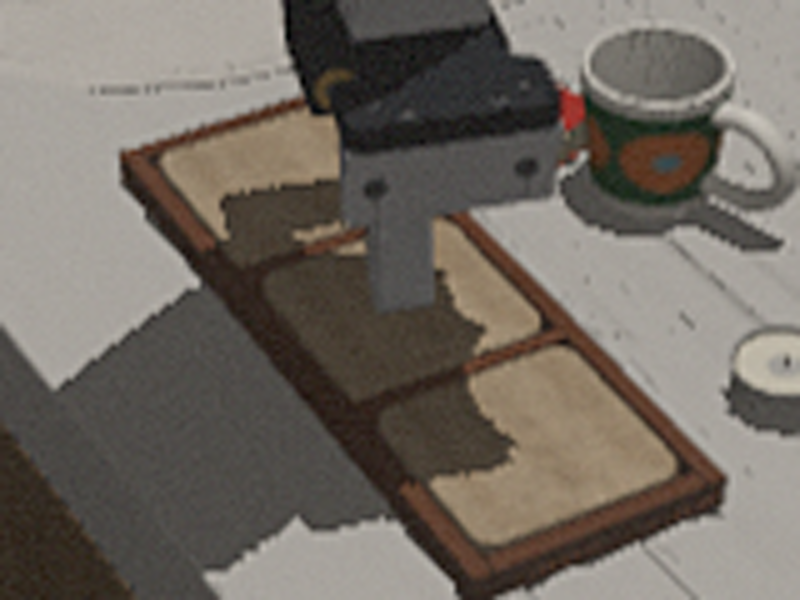

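View pics/wrist_b3.png

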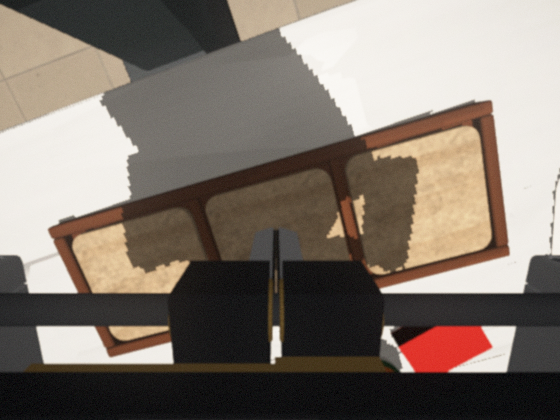

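The wrist view shows the fingertips at (275,235) on the middle of tile_b. All three tile tops read 13.4-13.5 mm with no slope. The matchbox, cup and candle haven't been touched. A short hold will check that it's steady before I hand in.

Request:
apply_moves([
  {"offset":[0,0,0],"angular":[0,0,0]},
  {"offset":[0,0,0],"angular":[0,0,0]},
  {"offset":[0,0,0],"angular":[0,0,0]},
  {"offset":[0,0,0],"angular":[0,0,0]},
  {"offset":[0,0,0],"angular":[0,0,0]},
  {"offset":[0,0,0],"angular":[0,0,0]},
])

```text
clock: 8.7
tool_pos: [0.459, 0.1777, -0.0154]
ee_rot: [[0.316, 0.949, -0.001], [0.949, -0.316, 0.0], [-0.0, -0.001, -1.0]]
force: [-6.6, -1.5, 19.0]
finger_gap: 0.003
```

```bash
python3 t.py b4; python3 -c "
from h import *
job_done(); s=telemetry.observe(); print(s['clock'],s['tool_pos'],s['force'])"
```

```text
8.7 [ 0.459   0.1777 -0.0154] [-6.59 -1.5  18.99]
top a 0
top b 0
top c 326 slope [-0.005  0.022] z 14.45 sd 1.54
wrist a 10675 slope [-0.001  0.   ] z 13.47 sd 0.59
wrist b 5327 slope [0.001 0.   ] z 13.45 sd 0.59
wrist c 5430 slope [-0.  0.] z 13.42 sd 0.57
the job is handed in; nothing more can be done
the job is handed in; nothing more can be done
```

The rocking tile was tile_b, the middle one. I pushed it home at its middle and handed the job in at about 8.7 s while still pressing it with about 19 N.

- **Finding it:** In the depth images tile_b stood 3 mm above the other two. A 7 N press at its front edge tilted it 0.05 rad. tile_a stayed rigid and flat under 45 N. I did not press tile_c and judged it sound from depth alone: flush, with no slope.
- **Last checks:** In the wrist camera the tops of tiles a, b and c read 13.47, 13.45 and 13.42 mm, with slopes of 0.001 or less. The push stayed steady over 0.6 s. I moved nothing near the cup, matchbox or candle; the last pictures showed them undisturbed, but I did not re-measure their positions.
- **What disagreed:**
  - The shut fingertips end about 29.5 mm short of the reported TCP, so I found contact by force and camera rather than by the TCP height.
  - The top camera was mostly blocked by the arm at the end. Its last fit of tile_c (14.45 mm, slope 0.022) came from few points and did not match the clean wrist reading.

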